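# Lock the board carrier: line up the slotted disc, push the bolt through

### The arm

A 6-joint arm with a two-finger parallel gripper is mounted at the origin on the work surface. World frame = base frame: x ahead of the robot, y to its left, z up, the work surface at z = 0. Lengths are in mm, angles in rad, forces in N, time in s.
With the tool pointing down it reaches from about 350 to 925 mm from the base axis. Payload 6.4 kg.
Tool frame: the origin (TCP) lies midway between the tips of the shut fingers; the grasp point (between the pads) lies 19 mm behind it; z points along the fingers, y is the line along which they close (so a half turn about z gives the same grasp; the last joint's range is limited). The gripper opens to 94 mm and grips with 3 to 60 N. Pads are 16 mm wide; open, the fingers measure 119 mm over their backs; the gripper's body (75 mm by 177 mm) begins 78 mm behind the grasp point.
Start: joints at [1.037, 0.245, 1.558, -0, 1.339, -0.174], TCP at [228.854, 608.391, 173.355] pointing down, gripper open.
Joint ranges: [-3.13, 3.13], [-1.02, 2.26], [0.13, 2.54], [-0.95, 4.09], [0.21, 2.88], [-2.74, 2.74]. Speed limits (rad/s): [2.57, 2.57, 3.14, 3.14, 3.14, 3.14].

### API

Orientations are given as [roll, pitch, yaw] about the fixed x, y, z axes, in that order (R = Rz(yaw) Ry(pitch) Rx(roll)).
In Python, from bench import status, get_image, camera_model, close_job, spotter gives the robot as it stands. The module is installed in compiled form; this text tells all that it offers.
- The arm moves only by the shell command python3 -m handwheel 'ROWS' [OPENING] [FORCE]. ROWS is text: rows parted by semicolons, each of 4 numbers parted by spaces: the shift along the tool's x, y, z in mm, then the turn about the tool's z in rad. A call has exactly 10 rows; each row is the pose to reach, as a shift and turn from the pose commanded when the call began, along the tool's axes at that moment; what a row does not reach only later rows make up. A row lasts 1/10 s, in which the tool goes at most 50 mm and 8.59 degrees, less where a joint would pass 70% of its speed; a pose out of reach is approached as far as the arm can. A call with a gripper value outside its range is refused whole. OPENING is the finger opening in mm, from 0 to 94, set as the call begins (- or left out, the last holds). The fingers move at their own pace and stop on an object; FORCE is the grip in N (left out, the last holds). Time passes only in rows, so rows that repeat a pose let the fingers close, or fill a call up. It gives the time, the measured TCP pose, the force, the opening and the grip force at its end, in the units of the state.
- status.observe(): the state, without advancing time (a new reading comes with each control period).
- get_image(name): name is "scene" or "top" or "wrist"; returns (picture, depth): 384x512x3 uint8, red, green, blue; 384x512 float32, mm along the optical axis (not along the pixel's ray), 0 where there is no reading.
- camera_model(name): a dict with "vertical_fov" (degrees; the focal length in pixels is half the picture's height over the tangent of half this angle, whatever the lens; pixels are square), "cx", "cy" (the principal point, pixels), "pose" (4x4, takes a point from camera to world coordinates). Camera axes: x right, y up, looking along -z (the intrinsics and any distortion apply to the point x, -y, -z); pixel columns grow to the right and rows downward; lengths in mm; the calibration is good to about 2 mm. A picture is of the moment at which its call begins: read the wrist's pose just before it. camera_model takes no time and is no camera call; for the wrist camera it gives the pose at the moment of the call.
- close_job(): hands the job in; it is judged then, once.
Trained networks look in the newest picture that a camera, given by its name, has taken for a name from the list of things; names that differ only in an ending like _2 or _b are one class to them, and where a whole thing is asked for, a point or a joint stands for the part that bears it (a point fixed in the world has none). Each returns a list of dicts, best first, with "score" (0 to 1); they miss things now and then, are a little off and sometimes report something else, mostly with a low value. They report only what shows in the picture. A call takes as long as a camera call. They do not tell look-alikes from the thing itself.
- spotter.look_for(camera, query): "xyz" ([x, y, z] in mm, in world coordinates, good to about 4 mm: the middle of the surface that is visible of it).
- spotter.pinpoint(camera, query): "xyz" ([x, y, z] in mm, in world coordinates, good to about 4 mm: a listed point, or the origin of a listed thing).
The state is a dict: "time": time; "joint_pos": joint angles; "joint_vel": joint speeds; "joint_torque": joint torques, N m; "tool_pos": TCP position; "orientation": TCP orientation; "force": force on the tool from outside, world axes, zero at the start; "wrist_torque": the same for the moment, N m; "grip_width": finger opening in mm; "grip_force": force on a finger pad.
Only numpy, scipy, OpenCV 4.12 (cv2) and the standard library are available. Lean on these libraries where they do the work, as an engineer would, in place of code of your own. Each camera call takes 0.05 s, during which the arm holds its last target. There are 200 camera calls.

### The job

Lock the board carrier into the test fixture. With a fingertip against its upright post, push the slotted disc round until its slot lines up with the sliding bolt, then push the bolt by its upright tab through the slot until it is fully home against the stop in the keeper beyond the disc. Only push: do not lift the bolt, and leave the other things on the bench where they are.

Things in the scene. Friction and masses are not known exactly. Their poses are not given: they have to be found in the camera images.
- fixture: aluminium fixture plate, 280 x 320 x 8 mm, fixed, with the lock and, from its own x = 71 mm on, a green circuit board in a carrier (parts up to 46 mm above the bench). Origin on the bench under the bolt's line; the bolt travels along the fixture's +y on x = 0. The disc's axis is at x = 0, y = 55 mm.
- disc (a joint): angle of the steel locking disc about its vertical axis, rad, anticlockwise from above. 0: slot along the bolt's line, post on the fixture's +x side; pi: slot again along the line, post on the -x side. Either is lined up. Starts at 0.5 to 2.64 (post on the keeper's side); limits -0.7 and 3.84. Friction of about 2 to 3 N at the post; it stays where it is left.
- disc_center (a point): on the disc's axis, level with its top face, 26 mm above the bench. The disc is 80 mm in diameter; a straight slot 22 mm wide, open above, crosses it through the middle along its own y axis. Its own x axis points to the post.
- post (a point): on the axis of the upright steel post on the disc, 51 mm above the bench. The post is a pin 14 mm in diameter, from 26 to 66 mm above the bench, 27 mm from the disc's axis on the disc's own +x axis, at right angles to the slot.
- tab (a point): centre of the bolt's upright tab, 50 mm above the bench: a dark steel plate 28 mm wide across the travel, 10 mm thick along it, from 34 to 66 mm above the bench, on a stem at the bolt's rear end. Its y axis points along the travel. It starts at y = -135 to -122 mm in the fixture's frame and stands at y = 3 mm when the bolt is home.
- nose (a point): tip of the bolt's rounded nose, 18 mm above the bench, 122 mm ahead of the tab's centre. The bolt is a loose dark steel bar of about 0.25 kg, 16 mm wide, 12 mm high, held down in its guide; pushing it takes about 2 to 4 N. The nose starts short of the disc.
- guide (a point): middle of the top of the grey bolt guide, 30 mm above the bench (screw heads 32 mm), 104 mm long along the travel and 50 mm wide; the tab's stem slides in a 12 mm slit along its top
- keeper_stop (a point): centre of the keeper's stop face on the bolt's line (y = 125 mm in the fixture's frame), 18 mm above the bench; the nose touches it when the bolt is home. The keeper is a grey U-shaped block beyond the disc, open above, 54 mm wide, 34 mm long, its top 30 mm above the bench.
- capacitor: a black capacitor, 25 mm in diameter and 40 mm high, standing on the fixture plate; leave alone. Origin: its underside.
- heatsink: a finned aluminium heat sink, 30 x 45 x 23 mm, on the fixture plate; leave alone. Origin: its underside.
- solder_reel: a metal reel, 60 mm in diameter and 48 mm high, standing on the bench beyond the keeper end; leave alone. Origin: its underside.
- flux_jar: a jar, 48 mm in diameter and 55 mm high, near the reel; leave alone. Origin: its underside.
- multimeter: a yellow multimeter, 180 x 90 mm, 51 mm high, lying on the bench beyond the bolt's rear end; its near edge is at least 65 mm behind the tab at the closest; leave alone. Origin: its underside.
- screwdriver: a screwdriver, 160 mm, lying on the bench between the fixture and the robot; leave alone. Origin: under its middle.
- parts_tray: a grey open tray, 90 x 70 x 25 mm, on the bench; leave alone. Origin: its underside.
Not all that is in view belongs to the job. What is shaped like the part that bears tab but green or pink is not meant.

How it is judged (in metres and radians):
On the way:
1. the disc's slot is lined up with the bolt before the bolt reaches the keeper (angle between the y axis of disc_center and the y axis of fixture, either way round below 0.15 rad and y of nose in the frame of fixture below 0.1 m), for 0.2 s.
At the end, for the whole second after the job is handed in: The disc's slot is within 0.12 rad of the bolt's line, the bolt lies through it with its nose within 5 mm of the keeper's stop and within 6 mm sideways of the middle, lying flat in its guide (tab not raised by 6 mm), at rest (angle between the y axis of disc_center and the y axis of fixture, either way round below 0.12 rad and y of nose in the frame of keeper_stop above -0.005 m and x of nose in the frame of keeper_stop between -0.006 and 0.006 m and height (world z) of tab below 0.056 m and distance of nose from where it was at the start of the episode above 0.1 m and velocity of joint disc between -0.05 and 0.05 rad/s); the robot touches nothing.
It fails at once if the bolt is lifted: its tab raised by more than 8 mm (height (world z) of tab above 0.058 m).
It fails at once if any other loose thing is lifted, or moved by more than 20 mm (distance of any of capacitor, heatsink, solder_reel, flux_jar, multimeter, screwdriver, parts_tray from where it was at the start of the episode above 0.02 m).
It also fails if it takes over 64 s, if anything falls off the work surface, if the arm or the gripper's body presses on something with over 40 N, if the wrist force passes 120 N, or if a joint passes its speed limit or range.

## Working session

There is one attempt and no reset: what is moved stays moved. The work goes in short steps, Python scripts to look and compute and a shell command to move; the robot and the scene stay as the last step left them, time stands still between calls to the robot, and variables do not carry over. Pictures are saved under pics/ and viewed, at most 10 in all, crops included, and the job is handed in when it is done.

```bash
mkdir -p pics
cat > h.py <<'E'
import numpy as np,cv2
from bench import status,get_image,camera_model,close_job,spotter
def save(c,n):
    im,d=get_image(c); cv2.imwrite(f'pics/{n}.png',cv2.cvtColor(im,cv2.COLOR_RGB2BGR)); return im,d
def r(v): return np.round(np.array(v,float),1).tolist()
E
python3 - <<'E'
from h import *
s=status.observe(); print(s['time'],r(s['tool_pos']),np.round(s['orientation'],3),s['force'])
for c in('top','scene'):
    save(c,c+'0'); print(c,{k:v for k,v in camera_model(c).items() if k!='pose'}, r(camera_model(c)['pose'][:3,3]))
    for q in('tab','post','disc_center','guide','keeper_stop','nose','fixture','multimeter','solder_reel','capacitor','heatsink'):
        print(c,q,[(r(o['xyz']),round(o['score'],2)) for o in spotter.pinpoint(c,q)[:3]])
print(status.observe()['time'])
E
```

```text
0.0 [228.5, 607.8, 172.3] [-3.14  -0.     2.782] [ 0.09285754  0.34608787 -0.27168815]
top {'vertical_fov': 42.560409681701856, 'cx': 254.40913433667808, 'cy': 180.39875912528913} [376.7, -12.0, 1540.1]
top tab [([334.9, -336.6, 40.3], 0.77), ([575.7, -464.3, 39.4], 0.68), ([594.0, -185.6, 52.8], 0.65)]
top post [([491.6, -9.0, 52.2], 0.96)]
top disc_center [([520.2, -15.0, 26.8], 0.61)]
top guide [([560.5, -106.5, 32.5], 0.7)]
top keeper_stop [([488.0, 46.1, 18.9], 0.96)]
top nose [([452.0, -461.8, 3.0], 0.74), ([423.1, -417.5, 7.9], 0.7), ([544.9, -76.2, 19.8], 0.65)]
top fixture [([540.3, -70.3, 2.5], 0.97)]
top multimeter [([704.0, -290.0, 0.6], 0.61)]
top solder_reel [([427.3, 119.0, -3.0], 0.9)]
top capacitor [([448.0, -65.5, 8.1], 0.57)]
top heatsink [([485.6, -135.3, 11.9], 0.66), ([489.7, 46.0, 20.2], 0.6)]
scene {'vertical_fov': 57.714671525133376, 'cx': 256.8019005480085, 'cy': 195.34609184835998} [921.2, -373.8, 786.1]
scene tab [([328.7, -336.0, 41.6], 0.83), ([597.7, -183.3, 49.2], 0.71), ([575.2, -463.9, 37.4], 0.7)]
scene post [([491.0, -15.2, 52.0], 0.65)]
scene disc_center [([514.9, -18.2, 28.6], 0.59)]
scene guide [([559.0, -101.5, 30.8], 0.94)]
scene keeper_stop [([488.1, 44.6, 17.8], 0.8)]
scene nose [([453.4, -461.0, 6.1], 0.8), ([226.1, -191.6, 5.0], 0.8), ([548.6, -79.8, 16.1], 0.75)]
scene fixture [([540.7, -68.3, 2.1], 0.89), ([702.4, -294.8, -0.9], 0.37)]
scene multimeter [([701.0, -295.3, 0.6], 0.56), ([448.4, -69.5, 9.6], 0.24)]
scene solder_reel [([433.3, 116.8, -0.8], 0.66)]
scene capacitor [([452.5, -71.9, 7.6], 0.43)]
scene heatsink [([486.0, -130.3, 5.1], 0.76)]
1.2
```

View pics/top0.png

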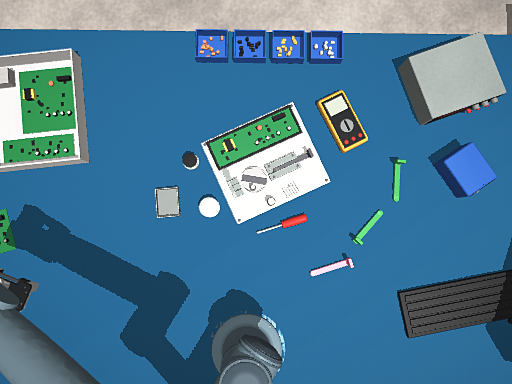

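View pics/scene0.png

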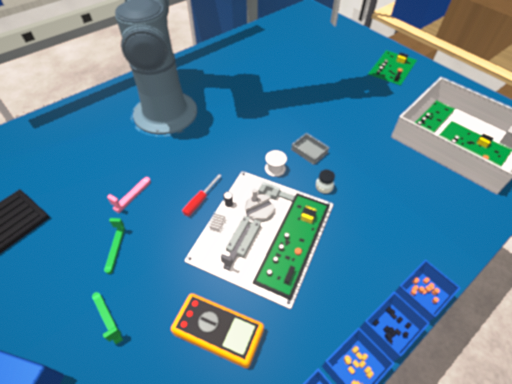

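Top view: the disc is at (255,177), its post is on the keeper side, and the real tab is at (308,153). The green and pink bars are decoys. From these measurements the fixture yaw is about 0.44 rad, its origin is about (541,-68), and the disc is at about 2.5 rad, so I'll push it to pi. First I'll shut the fingers, align tool x with the fixture's +y, and go above the point just beyond the post.

```bash
python3 -m handwheel '-44 -47 0 .08;-88 -94 0 .16;-132 -141 0 .24;-176 -188 0 .32;-220 -235 0 .40;-250 -265 0 .48;-280 -295 0 .56;-310 -325 0 .64;-340 -355 0 .72;-360 -380 0 .771' 0 20
python3 -m handwheel '0 0 0 0;0 0 0 0;0 0 0 0;0 0 0 0;0 0 0 0;0 0 0 0;0 0 0 0;0 0 0 0;0 0 0 0;0 0 0 0'
```

```text
time: 2.2
tool_pos: [424.1, 146.0, 173.8]
orientation: [3.14, 0.0, 2.008]
force: [1.1, 0.2, 0.0]
grip_width: 17.4
grip_force: 0.0
time: 3.2
tool_pos: [423.4, 147.8, 173.4]
orientation: [3.142, -0.0, 2.011]
force: [-0.9, -0.1, -0.1]
grip_width: 0.6
grip_force: 0.0
```

```bash
python3 -m handwheel '-30 -2 0 0;-60 -4 0 0;-85 -6 0 0;-100 -7 0 0;-110 -7 0 0;-110 -7 0 0;-110 -7 0 0;-110 -7 0 0;-110 -7 0 0;-110 -7 0 0'
cat >> h.py <<'E'
A=0.4395
def tofix(p,O=(541.2,-67.7),a=A):
    d=np.array(p[:2],float)-O; c,s=np.cos(a),np.sin(a); return r([c*d[0]+s*d[1],-s*d[0]+c*d[1],p[2]])
E
python3 - <<'E'
from h import *
save('wrist','w0')
s=status.observe();print(tofix(s['tool_pos']))
for q in('post','disc_center','keeper_stop','guide','tab','nose','capacitor'):
    print(q,[(r(o['xyz']),tofix(o['xyz']),round(o['score'],2)) for o in spotter.pinpoint('wrist',q)[:2]])
E
```

```text
time: 4.2
tool_pos: [463.8, 45.8, 173.4]
orientation: [3.141, -0.0, 2.012]
force: [-0.6, 0.2, -0.5]
grip_width: 0.0
grip_force: 0.0
[-21.8, 135.6, 173.4]
post []
disc_center [([517.0, -20.3, 23.7], [-1.7, 53.2, 23.7], 0.56)]
keeper_stop [([489.9, 44.7, 18.9], [1.4, 123.5, 18.9], 0.76), ([378.9, -104.1, 2.5], [-162.4, 36.1, 2.5], 0.46)]
guide []
tab [([518.7, -20.3, 26.3], [-0.2, 52.5, 26.3], 0.37)]
nose []
capacitor [([452.1, -69.2, 7.4], [-81.3, 36.6, 7.4], 0.4)]
```

View pics/w0.png

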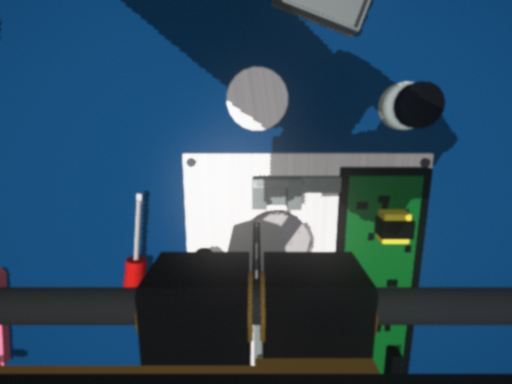

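The wrist view agrees with the model: keeper at (278,190), disc behind the fingers, reel and jar clear. Next I descend beyond the post.

```bash
python3 -m handwheel '-10 0 20 0;-20 0 40 0;-30 -1 60 0;-30 -2 80 0;-30 -3 100 0;-30 -3 115 0;-30 -3 125 0;-30 -3 131 0;-30 -3 131 0;-30 -3 131 0'
python3 -m handwheel '-4 0 0 0;-8 0 0 0;-12 0 0 0;-16 0 0 0;-20 0 0 0;-22 0 0 0;-24 0 0 0;-26 0 0 0;-26 0 0 0;-26 0 0 0'
python3 - <<'E'
from h import *
s=status.observe();print(tofix(s['tool_pos']),r(s['force']))
for c in('top','scene'):
    get_image(c)
    for q in('post','disc_center'):
        print(c,q,[(r(o['xyz']),tofix(o['xyz']),round(o['score'],2)) for o in spotter.pinpoint(c,q)[:2]])
E
```

```text
time: 5.6
tool_pos: [474.6, 16.8, 43.0]
orientation: [3.141, 0.001, 2.011]
force: [0.8, 0.2, -0.5]
grip_width: 0.3
grip_force: 0.0
time: 6.6
tool_pos: [485.0, -6.6, 42.3]
orientation: [-3.141, -0.0, 2.011]
force: [-0.2, -0.7, -0.0]
grip_width: 0.6
grip_force: 0.0
[-24.9, 79.3, 42.3] [-0.2, -0.7, -0.0]
top post []
top disc_center []
scene post [([493.3, -13.5, 49.9], [-20.3, 69.4, 49.9], 0.69)]
scene disc_center [([514.8, -16.7, 26.4], [-2.2, 57.4, 26.4], 0.94)]
```

```bash
python3 -m handwheel '-2 0 0 0;-4 0 0 0;-5 0 0 0;-6 0 0 0;-7 0 0 0;-8 0 0 0;-9 0 0 0;-9 0 0 0;-9 0 0 0;-9 0 0 0'
python3 - <<'E'
from h import *
s=status.observe();print(tofix(s['tool_pos']),r(s['force']))
save('scene','s1');im=cv2.imread('pics/s1.png')[160:290,180:340];cv2.imwrite('pics/s1c.png',cv2.resize(im,None,fx=4.5,fy=4.5,interpolation=cv2.INTER_CUBIC))
for q in('post','disc_center','tab'):
        print(q,[(r(o['xyz']),tofix(o['xyz']),round(o['score'],2)) for o in spotter.pinpoint('scene',q)[:2]])
E
```

```text
time: 7.9
tool_pos: [488.9, -14.7, 42.4]
orientation: [-3.142, -0.0, 2.011]
force: [-0.2, 0.5, 0.4]
grip_width: 0.3
grip_force: 0.0
[-24.8, 70.2, 42.4] [-0.2, 0.5, 0.4]
post [([493.2, -14.7, 49.6], [-20.9, 68.4, 49.6], 0.64)]
disc_center [([516.7, -16.1, 29.6], [-0.2, 57.1, 29.6], 0.9)]
tab [([330.3, -329.1, 43.1], [-302.1, -146.8, 43.1], 0.95), ([267.4, -310.2, 36.5], [-351.0, -103.0, 36.5], 0.91)]
```

View pics/s1c.png

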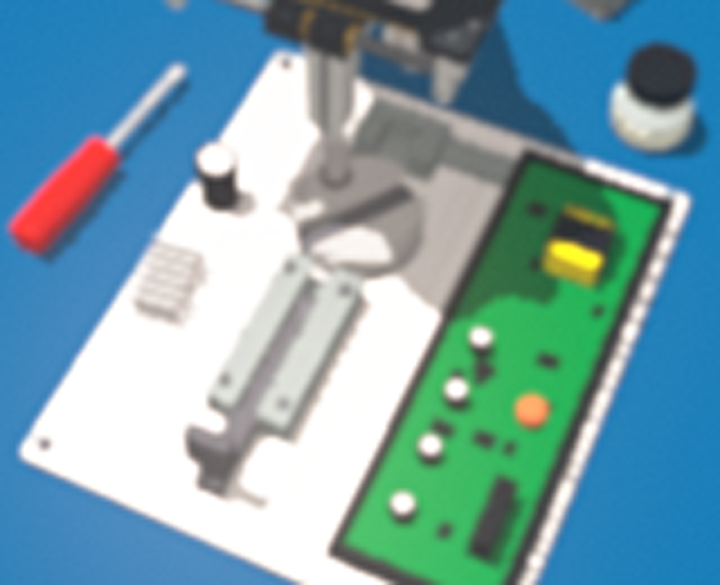

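The slot, from (305,238) to (408,190) in the crop, is not yet in line with the guide. I'll work out its angle.

```bash
cat >> h.py <<'E'
def px2w(c,u,v,z):
    m=camera_model(c);f=192/np.tan(np.radians(m['vertical_fov']/2));P=m['pose']
    d=P[:3,:3]@np.array([(u-m['cx'])/f,-(v-m['cy'])/f,-1]);o=P[:3,3]
    return o+d*(z-o[2])/d[2]
E
python3 - <<'E'
from h import *
for n,x,y,z in(('slotA',308,236,26),('slotB',408,188,26),('guide rear L',215,405,30),('g front L',290,265,30),('g front R',355,285,30),('g rear R',285,420,30),('post base',335,180,26),('tab top',212,440,60),('disc left',290,215,26),('disc right',423,225,26),('disc low',365,275,20)):
    print(n,tofix(px2w('scene',180+x/4.5,160+y/4.5,z)))
E
```

```text
slotA [-16.0, 22.8, 26.0]
slotB [23.2, 79.5, 26.0]
guide rear L [-12.7, -100.1, 30.0]
g front L [-15.5, -2.2, 30.0]
g front R [24.0, 1.4, 30.0]
g rear R [25.5, -92.2, 30.0]
post base [-18.9, 66.3, 26.0]
tab top [4.2, -131.9, 60.0]
disc left [-32.1, 31.8, 26.0]
disc right [41.9, 58.5, 26.0]
disc low [23.9, 15.9, 20.0]
```

Run:
```python
from h import *
m=camera_model('scene');f=192/np.tan(np.radians(m['vertical_fov']/2));P=m['pose'];c,s=np.cos(A),np.sin(A)
def warp(n,z=26):
    xs=np.arange(-60,61,.3);ys=np.arange(130,-61,-.35)
    X,Y=np.meshgrid(xs,ys);W=np.stack([541.2+c*X-s*Y,-67.7+s*X+c*Y,np.full_like(X,z)],-1)
    q=(W-P[:3,3])@P[:3,:3];u=m['cx']+f*q[...,0]/-q[...,2];v=m['cy']+f*q[...,1]/q[...,2]
    o=cv2.remap(cv2.imread(n),u.astype('f4'),v.astype('f4'),cv2.INTER_CUBIC)
    for g in(0,15,55,95): cv2.line(o,(0,int((130-g)/.35)),(6,int((130-g)/.35)),(0,0,255),1)
    cv2.line(o,(200,0),(200,8),(0,0,255),1); return o
cv2.imwrite('pics/cmp.png',np.hstack([warp('pics/scene0.png'),warp('pics/s1.png')])[:546,:800])
```

```text
(no output)
```

View pics/cmp.png

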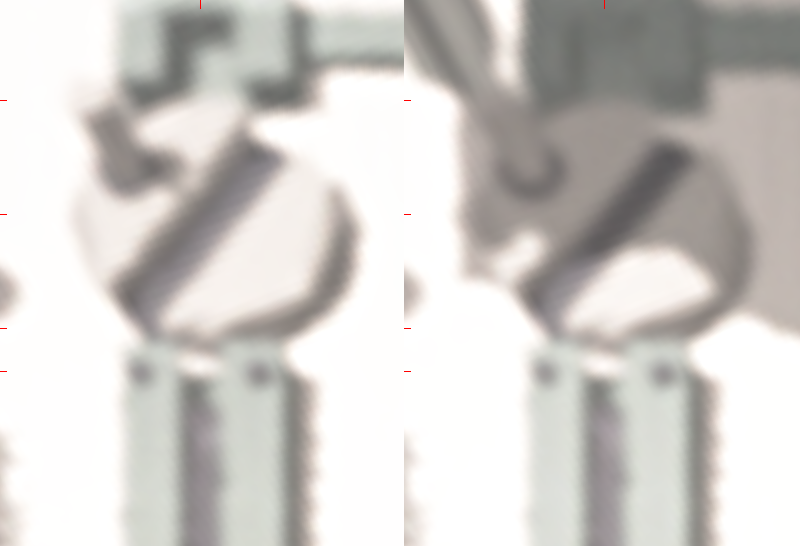

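Run:
```python
from h import *
for cam in('scene','top'):
    im,D=get_image(cam);m=camera_model(cam);f=192/np.tan(np.radians(m['vertical_fov']/2));P=m['pose']
    v,u=np.mgrid[:384,:512];q=np.stack([(u-m['cx'])/f*D,-(v-m['cy'])/f*D,-D],-1)
    W=q@P[:3,:3].T+P[:3,3];c,s=np.cos(A),np.sin(A);d=W[...,:2]-(541.2,-67.7)
    F=np.stack([c*d[...,0]+s*d[...,1],-s*d[...,0]+c*d[...,1],W[...,2]],-1)
    k=(D>0)&(abs(F[...,0]+20)<40)&(F[...,1]>30)&(F[...,1]<120)
    for lo in range(30,150,8):
        S=F[k&(F[...,2]>=lo)&(F[...,2]<lo+8)]
        if len(S): print(cam,lo,len(S),'x',r(np.percentile(S[:,0],[5,50,95])),'y',r(np.percentile(S[:,1],[5,50,95])))
    if cam=='scene':
        k=(F[...,2]>24)&(F[...,2]<29)&(abs(F[...,0])<50)&(F[...,1]>10)&(F[...,1]<100);print(r(np.percentile(F[k],[1,50,99],axis=0)))
        k=(F[...,2]>45)&(F[...,2]<75)&(abs(F[...,0])<40)&(F[...,1]<-90)&(F[...,1]>-160);print('tab',k.sum(),r(np.percentile(F[k],[3,50,97],axis=0)) if k.any() else '')
```

```text
scene 30 41 x [-25.0, -16.6, 17.1] y [61.8, 105.0, 117.9]
scene 38 11 x [-24.7, -19.0, -15.2] y [62.5, 63.7, 68.1]
scene 46 7 x [-24.8, -19.5, -16.1] y [63.0, 64.3, 68.1]
scene 54 11 x [-25.0, -18.5, -15.4] y [61.6, 64.8, 69.9]
scene 62 12 x [-23.4, -18.8, -16.3] y [63.5, 66.7, 72.1]
scene 70 5 x [-31.5, -26.9, -20.8] y [59.6, 61.1, 61.8]
scene 78 13 x [-32.5, -22.1, -13.9] y [58.5, 59.9, 66.9]
scene 86 25 x [-36.6, -23.8, -12.7] y [59.1, 60.3, 68.3]
scene 94 21 x [-36.8, -17.8, -12.4] y [59.4, 60.7, 73.9]
scene 102 26 x [-34.1, -22.2, -12.5] y [59.0, 61.1, 72.5]
scene 110 22 x [-36.5, -23.6, -12.4] y [58.9, 60.2, 66.7]
scene 118 23 x [-36.2, -22.7, -12.3] y [59.0, 60.0, 72.5]
scene 126 24 x [-35.9, -20.3, -12.0] y [59.0, 60.2, 70.7]
scene 134 27 x [-35.2, -19.5, -11.8] y [58.8, 60.2, 71.2]
scene 142 13 x [-36.7, -26.5, -12.2] y [59.2, 60.3, 68.7]
[[-38.0, 15.1, 24.1], [4.1, 51.8, 25.9], [38.2, 98.8, 28.7]]
tab 90 [[-11.9, -138.4, 46.6], [1.7, -136.4, 63.5], [14.4, -129.0, 67.5]]
top 30 11 x [-26.7, -24.3, -16.7] y [104.5, 112.7, 119.7]
```

Run:
```python
from h import *
import cv2
im=cv2.imread('pics/s1.png')[150:215,225:305];cv2.imwrite('pics/s1d.png',cv2.resize(im,None,fx=9,fy=9,interpolation=cv2.INTER_NEAREST))
m=camera_model('scene');f=192/np.tan(np.radians(m['vertical_fov']/2));P=m['pose'];c,s=np.cos(A),np.sin(A)
def proj(x,y,z):
    q=P[:3,:3].T@(np.array([541.2+c*x-s*y,-67.7+s*x+c*y,z])-P[:3,3]);return r([(m['cx']+f*q[0]/-q[2]-225)*9,(m['cy']+f*q[1]/q[2]-150)*9])
for p in((-24.8,62,42),(-24.8,62,75),(-24.8,62,139),(-22,71,26),(-22,71,66)): print(p,proj(*p))
```

```text
(-24.8, 62, 42) [240.9, 421.7]
(-24.8, 62, 75) [240.7, 353.1]
(-24.8, 62, 139) [240.1, 208.0]
(-22, 71, 26) [262.2, 434.9]
(-22, 71, 66) [262.6, 353.3]
```

View pics/s1d.png

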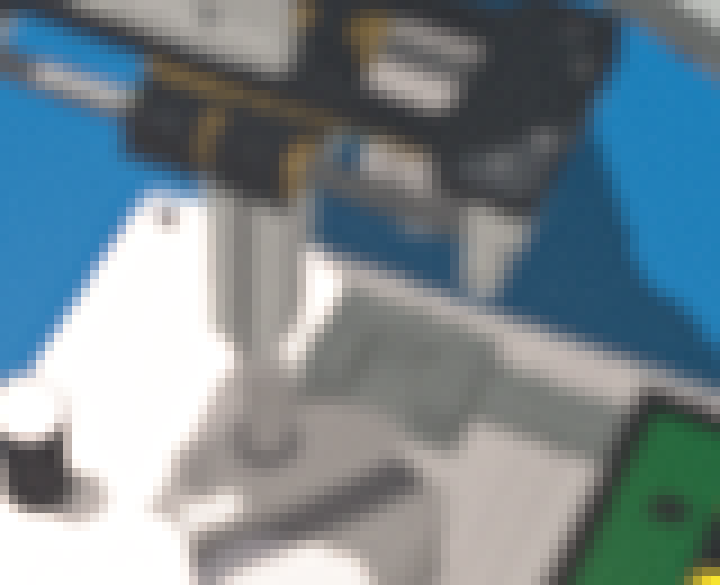

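The disc hasn't moved: the visible fingers seem to end near z = 75, above the post. I'll back off, take an unobstructed look at the fingertip, and compare it with the reported TCP.

```bash
python3 -m handwheel '0 0 -15 0;0 0 -30 0;15 -8 -30 0;30 -16 -30 0;40 -25 -25 0;40 -25 -15 0;40 -25 -5 0;40 -25 0 0;40 -25 0 0;40 -25 0 0'
python3 - <<'E'
from h import *
s=status.observe();print(tofix(s['tool_pos']),r(s['force']))
im,D=save('scene','s2');m=camera_model('scene');f=192/np.tan(np.radians(m['vertical_fov']/2));P=m['pose']
v,u=np.mgrid[:384,:512];q=np.stack([(u-m['cx'])/f*D,-(v-m['cy'])/f*D,-D],-1)
W=q@P[:3,:3].T+P[:3,3];c,s=np.cos(A),np.sin(A);d=W[...,:2]-(541.2,-67.7)
F=np.stack([c*d[...,0]+s*d[...,1],-s*d[...,0]+c*d[...,1],W[...,2]],-1)
k=(D>0)&(abs(F[...,0]+50)<25)&(abs(F[...,1]-110)<30)
for lo in range(14,150,6):
    S=F[k&(F[...,2]>=lo)&(F[...,2]<lo+6)]
    if len(S): print(lo,len(S),'x',r(np.percentile(S[:,0],[5,50,95])),'y',r(np.percentile(S[:,1],[5,50,95])))
im=cv2.imread('pics/s2.png')[140:215,215:315];cv2.imwrite('pics/s2d.png',cv2.resize(im,None,fx=7,fy=7,interpolation=cv2.INTER_NEAREST))
E
```

```text
time: 9.2
tool_pos: [449.5, 10.6, 42.2]
orientation: [-3.141, -0.0, 2.011]
force: [-0.2, -0.4, 0.4]
grip_width: 0.3
grip_force: 0.0
[-49.7, 109.8, 42.2] [-0.2, -0.4, 0.4]
26 5 x [-27.3, -26.2, -25.6] y [105.9, 117.2, 132.3]
74 6 x [-56.7, -52.3, -45.3] y [98.9, 100.1, 101.4]
80 13 x [-57.9, -47.2, -38.2] y [98.4, 100.4, 109.5]
86 16 x [-60.0, -45.8, -37.7] y [98.7, 100.6, 117.1]
92 17 x [-62.2, -44.8, -37.7] y [98.6, 99.9, 111.1]
98 19 x [-58.8, -44.2, -37.6] y [98.4, 100.3, 115.2]
104 19 x [-61.9, -47.8, -37.5] y [97.9, 100.4, 110.9]
110 19 x [-59.3, -47.4, -37.4] y [97.5, 100.1, 109.6]
116 18 x [-59.7, -42.0, -37.0] y [98.4, 100.0, 114.3]
122 19 x [-60.7, -48.1, -37.5] y [98.0, 99.8, 109.2]
128 19 x [-60.8, -44.2, -37.5] y [98.4, 100.0, 114.6]
134 19 x [-58.2, -44.5, -36.9] y [97.8, 100.2, 108.4]
140 18 x [-60.7, -45.9, -36.8] y [98.4, 100.5, 112.5]
146 8 x [-60.7, -49.9, -37.0] y [98.4, 99.3, 105.3]
```

View pics/s2d.png

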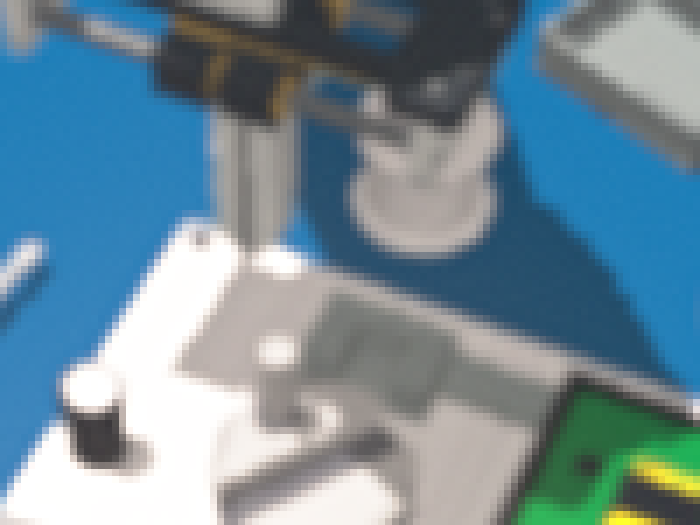

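Depth shows the fingers end at z ≈ 74 while the reported TCP is at 42, so the real fingertips sit about 32 mm above it. A 30 mm descent at this clear spot is safe under either reading, so I'll do that and check it.

```bash
python3 -m handwheel '0 0 5 0;0 0 10 0;0 0 15 0;0 0 20 0;0 0 24 0;0 0 27 0;0 0 29 0;0 0 30 0;0 0 30 0;0 0 30 0'
cat >> h.py <<'E'
def cloud(cam='scene'):
    im,D=get_image(cam);m=camera_model(cam);f=192/np.tan(np.radians(m['vertical_fov']/2));P=m['pose']
    v,u=np.mgrid[:384,:512];q=np.stack([(u-m['cx'])/f*D,-(v-m['cy'])/f*D,-D],-1)
    W=q@P[:3,:3].T+P[:3,3];c,s=np.cos(A),np.sin(A);d=W[...,:2]-(541.2,-67.7)
    return np.stack([c*d[...,0]+s*d[...,1],-s*d[...,0]+c*d[...,1],W[...,2]],-1)[D>0]
def box(F,x,y,z): return F[(F[:,0]>x[0])&(F[:,0]<x[1])&(F[:,1]>y[0])&(F[:,1]<y[1])&(F[:,2]>z[0])&(F[:,2]<z[1])]
def pct(S): return len(S),(r(np.percentile(S,[3,50,97],axis=0)) if len(S) else '')
E
python3 - <<'E'
from h import *
s=status.observe();print(tofix(s['tool_pos']),r(s['force']))
F=cloud();print('finger',pct(box(F,(-75,-30),(80,130),(15,100))));S=box(F,(-75,-30),(80,130),(15,100));print('lowest',r(np.sort(S[:,2])[:8]))
S=box(F,(-45,10),(45,95),(36,64));print('post',pct(S))
E
```

```text
time: 10.25
tool_pos: [449.4, 10.7, 12.5]
orientation: [3.141, 0.0, 2.011]
force: [0.2, 0.9, 0.0]
grip_width: 0.4
grip_force: 0.0
[-49.7, 110.0, 12.5] [0.2, 0.9, 0.0]
finger (138, [[-60.2, 98.2, 49.3], [-46.5, 100.5, 76.1], [-37.2, 116.1, 98.7]])
lowest [43.7, 46.2, 46.4, 49.1, 49.2, 50.4, 51.8, 52.3]
post (34, [[-26.2, 62.1, 38.1], [-19.2, 64.5, 53.8], [-15.1, 74.3, 63.9]])
```

The real tip is at z ≈ 44, which confirms the 32 mm offset. Now I move behind the post and push.

```bash
python3 -m handwheel '0 6 0 0;-2 12 0 0;-4 18 2 0;-6 24 4 0;-10 26 4 0;-14 26 4 0;-17 26 4 0;-20 26 4 0;-22 26 4 0;-24 26 4 0'
python3 -m handwheel '-2 0 0 0;-4 0 0 0;-6 0 0 0;-8 0 0 0;-10 0 0 0;-11 0 0 0;-12 0 0 0;-13 0 0 0;-13 0 0 0;-13 0 0 0'
python3 - <<'E'
from h import *
s=status.observe();print(tofix(s['tool_pos']),r(s['force']))
F=cloud();print('post',pct(box(F,(-45,10),(35,95),(34,42))))
for q in('post','disc_center'): print(q,[(tofix(o['xyz']),round(o['score'],2)) for o in spotter.pinpoint('scene',q)[:2]])
E
```

```text
time: 11.3
tool_pos: [482.5, 0.3, 8.3]
orientation: [-3.141, -0.001, 2.01]
force: [-2.1, 3.6, 3.1]
grip_width: 0.2
grip_force: 2.1
time: 12.3
tool_pos: [485.7, -10.9, 7.1]
orientation: [-3.137, -0.004, 2.011]
force: [-5.3, 1.2, 0.2]
grip_width: 0.3
grip_force: 2.1
[-26.1, 75.0, 7.1] [-5.3, 1.2, 0.2]
post (8, [[-31.4, 51.7, 34.1], [-24.1, 53.5, 37.3], [-19.8, 57.8, 40.3]])
post [([-30.8, 57.9, 53.1], 0.65)]
disc_center [([-3.4, 58.5, 28.5], 0.8)]
```

```bash
python3 -m handwheel '-1 0 0 0;-2 0 0 0;-3 0 0 0;-4 0 0 0;-4 0 0 0;-4 0 0 0;-4 0 0 0;-4 0 0 0;-4 0 0 0;-4 0 0 0'
python3 - <<'E'
from h import *
s=status.observe();print(tofix(s['tool_pos']),r(s['force']))
F=cloud();print('post',pct(box(F,(-45,10),(35,95),(34,42))))
save('scene','s3');m=camera_model('scene');f=192/np.tan(np.radians(m['vertical_fov']/2));P=m['pose'];c,s=np.cos(A),np.sin(A)
xs=np.arange(-60,61,.3);ys=np.arange(130,-61,-.35)
X,Y=np.meshgrid(xs,ys);W=np.stack([541.2+c*X-s*Y,-67.7+s*X+c*Y,np.full_like(X,26)],-1)
q=(W-P[:3,3])@P[:3,:3];u=m['cx']+f*q[...,0]/-q[...,2];v=m['cy']+f*q[...,1]/q[...,2]
cv2.imwrite('pics/r3.png',cv2.remap(cv2.imread('pics/s3.png'),u.astype('f4'),v.astype('f4'),cv2.INTER_CUBIC))
E
```

```text
time: 13.45
tool_pos: [490.5, -15.2, 8.5]
orientation: [3.141, 0.0, 2.011]
force: [-1.3, 2.1, -2.3]
grip_width: 0.4
grip_force: 1.2
[-23.6, 69.1, 8.5] [-1.3, 2.1, -2.3]
post (10, [[-31.3, 44.1, 35.1], [-23.7, 46.5, 37.6], [-20.2, 52.5, 40.6]])
```

View pics/r3.png

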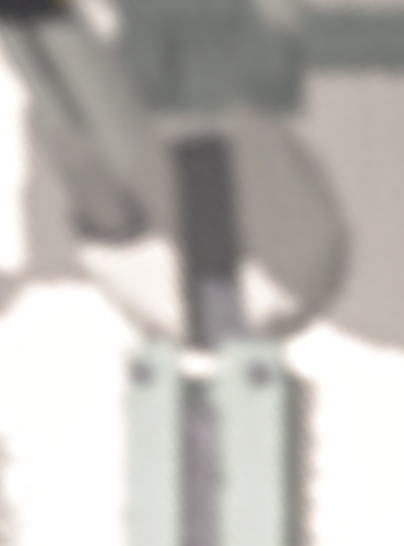

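The slot is now nearly in line, tilted by about 0.07 rad: its edge runs (172,150)-(188,335) against the straight guide. The rounded nose should centre the rest. I'll retreat, rise and cross to behind the tab.

```bash
python3 -m handwheel '5 0 0 0;12 0 0 0;15 0 -15 0;15 0 -35 0;15 0 -55 0;15 5 -70 0;-10 10 -70 0;-40 15 -70 0;-75 20 -70 0;-110 22 -70 0'
python3 -m handwheel '-40 2 0 0;-75 2 0 0;-100 2 0 0;-115 2 0 0;-125 2 0 0;-130 2 0 0;-130 2 0 0;-130 2 0 0;-130 2 0 0;-130 2 0 0'
python3 - <<'E'
from h import *
s=status.observe();print(tofix(s['tool_pos']),r(s['force']))
F=cloud();S=box(F,(-40,40),(-230,-90),(36,200));print('tab',pct(box(F,(-40,40),(-150,-100),(40,60))));print('post',pct(box(F,(-45,10),(35,95),(34,64))))
for c in('scene','top'):
  get_image(c)
  for q in('tab','disc_center','multimeter'): print(c,q,[(tofix(o['xyz']),round(o['score'],2)) for o in spotter.pinpoint(c,q)[:3]])
E
```

```text
time: 14.55
tool_pos: [558.4, -106.3, 79.1]
orientation: [3.14, 0.002, 2.012]
force: [0.6, 0.9, -0.2]
grip_width: 0.6
grip_force: 0.0
time: 15.55
tool_pos: [614.0, -221.5, 78.4]
orientation: [-3.142, -0.0, 2.011]
force: [-0.1, 0.1, -0.6]
grip_width: 0.5
grip_force: 0.0
[0.5, -170.2, 78.4] [-0.1, 0.1, -0.6]
tab (41, [[-7.0, -138.8, 40.8], [5.8, -137.8, 49.3], [14.6, -132.8, 59.4]])
post (43, [[-31.9, 44.2, 35.7], [-22.8, 46.9, 51.1], [-20.1, 54.5, 63.4]])
scene tab [([-138.1, -376.5, 35.7], 0.9), ([-352.7, -105.5, 35.3], 0.73), ([-302.7, -152.7, 39.6], 0.61)]
scene disc_center [([-1.1, 57.9, 28.4], 0.75)]
scene multimeter [([50.0, -274.1, -0.9], 0.91)]
top tab [([-353.3, -100.5, 38.6], 0.67), ([-301.8, -154.6, 40.4], 0.52), ([-135.6, -377.6, 35.5], 0.51)]
top disc_center [([4.2, 55.0, 31.3], 0.57)]
top multimeter [([50.6, -272.4, 0.4], 0.64)]
```

```bash
python3 -m handwheel '0 0 12 0;0 0 24 0;0 0 36 0;0 0 48 0;0 0 58 0;0 0 64 0;0 0 68 0;0 0 70 0;0 0 70 0;0 0 70 0'
python3 -m handwheel '5 0 0 0;10 0 0 0;15 0 0 0;20 0 0 0;24 0 0 0;28 0 0 0;32 0 0 0;36 0 0 0;40 0 0 0;44 0 0 0'
python3 -m handwheel '4 0 0 0;8 0 0 0;12 0 0 0;16 0 0 0;20 0 0 0;24 0 0 0;28 0 0 0;32 0 0 0;36 0 0 0;40 0 0 0'
python3 - <<'E'
from h import *
s=status.observe();print(tofix(s['tool_pos']),r(s['force']))
F=cloud();print('post',pct(box(F,(-45,10),(35,95),(34,64))))
S=F[(abs(F[:,0])<16)&(F[:,1]>-130)&(F[:,1]<-40)&(F[:,2]>36)&(F[:,2]<66)];print('tab/finger',pct(S))
E
```

```text
time: 17.0
tool_pos: [614.5, -222.4, 8.9]
orientation: [3.141, 0.001, 2.011]
force: [-0.1, 0.6, 0.5]
grip_width: 0.1
grip_force: 0.0
time: 18.0
tool_pos: [595.5, -182.3, 8.5]
orientation: [3.141, 0.001, 2.011]
force: [1.1, -1.5, 0.1]
grip_width: 0.5
grip_force: 1.1
time: 19.0
tool_pos: [578.4, -146.0, 8.5]
orientation: [3.141, 0.0, 2.011]
force: [1.7, -2.0, 2.6]
grip_width: 0.4
grip_force: 1.5
[0.4, -86.7, 8.5] [1.7, -2.0, 2.6]
post (21, [[-23.0, 46.0, 34.4], [-20.9, 48.2, 46.8], [-19.9, 55.6, 61.1]])
tab/finger (73, [[-8.9, -97.3, 41.1], [11.5, -95.5, 55.1], [14.7, -70.9, 65.3]])
```

```bash
python3 -m handwheel '5 0 0 0;10 0 0 0;15 0 0 0;20 0 0 0;25 0 0 0;30 0 0 0;35 0 0 0;40 0 0 0;45 0 0 0;50 0 0 0'
python3 -m handwheel '3 0 0 0;6 0 0 0;9 0 0 0;12 0 0 0;14 0 0 0;16 0 0 0;18 0 0 0;20 0 0 0;21 0 0 0;22 0 0 0'
python3 -c "
from h import *
s=status.observe();print(tofix(s['tool_pos']),r(s['force']))"
```

```text
time: 20.05
tool_pos: [557.2, -100.7, 8.5]
orientation: [3.141, 0.001, 2.011]
force: [1.8, -4.3, 3.1]
grip_width: 0.4
grip_force: 2.2
time: 21.05
tool_pos: [547.7, -80.9, 8.4]
orientation: [3.142, 0.0, 2.011]
force: [2.1, -3.2, 2.2]
grip_width: 0.3
grip_force: 2.1
[0.3, -14.7, 8.4] [2.1, -3.2, 2.2]
```

Now creep until the force rises at the stop.

```bash
python3 -m handwheel '1 0 0 0;1 0 0 0;2 0 0 0;2 0 0 0;3 0 0 0;3 0 0 0;3 0 0 0;3 0 0 0;3 0 0 0;3 0 0 0'
```

```text
time: 22.05
tool_pos: [546.3, -78.2, 8.3]
orientation: [-3.141, -0.0, 2.011]
force: [2.0, -2.4, 2.0]
grip_width: 0.4
grip_force: 1.5
```

```bash
python3 -m handwheel '1 0 0 0;1 0 0 0;2 0 0 0;2 0 0 0;3 0 0 0;3 0 0 0;3 0 0 0;3 0 0 0;3 0 0 0;3 0 0 0'; python3 -c "
from h import *
s=status.observe();print(tofix(s['tool_pos']),r(s['force']))"
```

```text
time: 23.05
tool_pos: [546.2, -77.6, 8.8]
orientation: [3.141, 0.005, 2.011]
force: [4.3, -8.5, 0.9]
grip_width: 0.3
grip_force: 4.9
[0.3, -11.1, 8.8] [4.3, -8.5, 0.9]
```

```bash
python3 -m handwheel '1 0 0 0;1 0 0 0;2 0 0 0;2 0 0 0;2 0 0 0;2 0 0 0;2 0 0 0;2 0 0 0;2 0 0 0;2 0 0 0'
python3 - <<'E'
from h import *
s=status.observe();print(tofix(s['tool_pos']),r(s['force']))
E
python3 -m handwheel '-5 0 0 0;-10 0 0 0;-15 0 0 0;-20 0 0 0;-25 0 0 0;-25 0 -20 0;-25 0 -40 0;-25 0 -70 0;-25 0 -100 0;-25 0 -120 0'
python3 -m handwheel '-30 0 -30 0;-60 0 -40 0;-90 0 -40 0;-110 0 -40 0;-120 0 -40 0;-120 0 -40 0;-120 0 -40 0;-120 0 -40 0;-120 0 -40 0;-120 0 -40 0'
python3 - <<'E'
from h import *
s=status.observe();print(tofix(s['tool_pos']),r(s['force']))
save('scene','s4')
F=cloud();print('tab',pct(box(F,(-16,22),(-25,14),(40,62))),'post',pct(box(F,(-45,-12),(30,95),(34,64))))
m=camera_model('scene');f=192/np.tan(np.radians(m['vertical_fov']/2));P=m['pose'];c,s=np.cos(A),np.sin(A)
X,Y=np.meshgrid(np.arange(-60,61,.3),np.arange(140,-51,-.35));W=np.stack([541.2+c*X-s*Y,-67.7+s*X+c*Y,np.full_like(X,24)],-1)
q=(W-P[:3,3])@P[:3,:3];u=m['cx']+f*q[...,0]/-q[...,2];v=m['cy']+f*q[...,1]/q[...,2]
cv2.imwrite('pics/r4.png',cv2.remap(cv2.imread('pics/s4.png'),u.astype('f4'),v.astype('f4'),cv2.INTER_CUBIC))
for n in('nose','tab'): print(n,[(tofix(o['xyz']),round(o['score'],2)) for o in spotter.pinpoint('scene',n)[:5]])
E
```

```text
time: 24.05
tool_pos: [546.7, -77.2, 9.7]
orientation: [3.14, 0.008, 2.012]
force: [4.2, -13.1, 0.6]
grip_width: 0.0
grip_force: 6.8
[0.9, -10.9, 9.7] [4.2, -13.1, 0.6]
time: 25.05
tool_pos: [555.7, -96.7, 130.6]
orientation: [3.14, 0.001, 2.011]
force: [0.9, -0.5, 0.0]
grip_width: 0.4
grip_force: 0.0
time: 26.05
tool_pos: [606.0, -204.3, 168.5]
orientation: [3.142, -0.0, 2.012]
force: [-0.6, 0.4, 0.0]
grip_width: 0.0
grip_force: 0.0
[0.5, -151.2, 168.5] [-0.6, 0.4, 0.0]
tab (7, [[12.0, -2.9, 40.8], [14.1, 0.4, 46.1], [14.9, 4.6, 49.8]]) post (0, '')
nose [([-336.6, 20.8, 4.4], 0.97), ([-246.9, -319.4, 8.7], 0.76), ([-1.1, 122.1, 16.4], 0.65), ([-2.4, 59.1, 26.8], 0.43)]
tab [([-347.6, -102.3, 39.3], 0.82), ([-136.3, -373.6, 38.0], 0.79), ([-303.0, -148.5, 41.6], 0.61), ([0.8, 7.4, 49.7], 0.59), ([46.6, 329.0, -1.6], 0.42)]
```

View pics/r4.png

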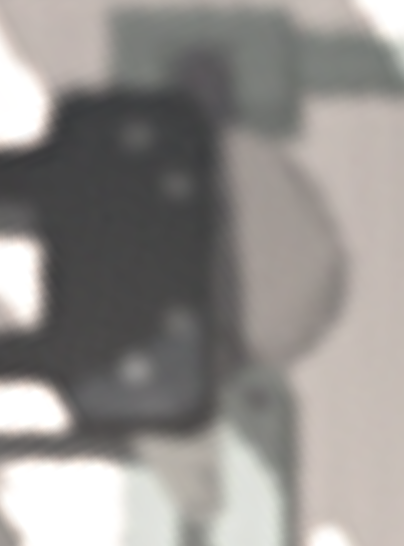

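The bolt hit a hard stop: force rose to 13 N with no further travel. The nose measures about 122 mm (nominal 125) and is visible in the keeper at (205,70). The arm is clear, so I'm handing in.

```bash
python3 -c "
from bench import close_job
print(close_job())"
```

```text
the job is handed in; nothing more can be done
None
```

I pushed the disc into line and the bolt through its slot to a hard stop at the keeper, moved the arm clear, and handed the job in at about 26 s; no verdict came back.

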